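# Lock a wound coil on its arbor with a snap ring

### The job

One of the two wound coils is already locked on its arbor by a spring-steel snap ring; lock the other one the same way. Squeeze the two upright ears of the large loose snap ring together so that the ring spreads, lower it spread over the tapered head of the bare arbor, and let go so that it closes in the groove between the head and the coil and lies flat there.

Things in the scene. Friction and masses are not known exactly. Their poses are not given: they have to be found in the camera images.
- snap_ring: Larger of two loose snap rings (the other, 60% its size, is a bystander). Spring steel, 0.12 kg, flat on the bench, ears up; 129 x 75 mm, band 7 mm, inner radius 28. Origin: centre of the opening, at the underside; +x to the ears, z up. Ears: upright plates with eyes, 18 mm along x, 4 thick, free from 17 to 55 mm up; relaxed at x = 58, y = +28 and -28 (63 over the outsides).
- groove (a point): Bottom of the bare arbor's groove, on its upright axis, level with the coil's top flange (radius 58 mm), 70 mm above the bench. Groove 20 mm high, radius 26; then the head, radius 31 from 20 to 25 mm above this point, tapering to 18 at its flat top 46 mm above. The stand is fixed. Any heading of the ring will do. The other stand (not listed) has its ring already.
- jaw_left (a joint): Swing of the ring's left (+y) jaw about its hinge 52 mm behind the ring's origin, rad: 0 relaxed, 0.18 spread to the stop; 0.09 on both jaws just passes the head. The jaws cross, so squeezing the ears together along y spreads the ring, against about 6 N each; let go, it springs shut.
- jaw_right (a joint): The same for the right (-y) jaw, also growing as it spreads. With both at the stop the ears are 20 mm over their outsides, flat to the gripping faces, 61 mm ahead of the ring's origin, and the opening clears a radius of 34 mm.
There are look-alikes about, which are no part of the job. Leave any green or purple look-alike of the part that bears groove alone. What is shaped like the snap_ring but brown or purple is not meant.

How it is judged:
On the way:
1. the ring is held spread over the head of the bare arbor, above the wide part of the head (value of joint each of jaw_left, jaw_right above 0.07 rad and z of snap_ring in the frame of groove above 0.034 m and horizontal distance between snap_ring and groove below 0.02 m), for 0.1 s.
At the end, for the whole second after the job is handed in: The ring lies in the groove of the bare arbor: its centre within 10 mm of the arbor's axis, its underside within 10 mm above the coil's flange, within 10 degrees of level, both jaws closed again (under 0.04 rad), at rest (horizontal distance between snap_ring and groove below 0.01 m and z of snap_ring in the frame of groove between -0.006 and 0.01 m and angle between snap_ring's own z axis and vertical below 0.17 rad and value of joint each of jaw_left, jaw_right below 0.04 rad and linear speed of snap_ring below 0.02 m/s); the robot touches nothing.
It also fails if it takes over 38 s, if anything falls off the work surface, if the arm or the gripper's body presses on something with over 40 N, if the wrist force passes 120 N, or if a joint passes its speed limit or range.

### The arm

A 7-joint arm with a two-finger parallel gripper is mounted at the origin on the work surface. World frame = base frame: x ahead of the robot, y to its left, z up, the work surface at z = 0. Lengths are in m, angles in rad, forces in N, time in s.
With the tool pointing down it reaches from about 0.4 to 0.85 m from the base axis. Payload 10.4 kg.
Tool frame: the origin (TCP) lies on the centre line of the jaws, within the pads' length; the fingertips stand 25 mm ahead of it and the grasp point (between the pads) lies 6 mm ahead of it; z points along the fingers, y is the direction in which the jaws open and shut (so a half turn about z gives the same grasp; the last joint's range is limited). The gripper opens to 85 mm and grips with 20 to 120 N. Pads are 22 mm wide; open, the fingers measure 114 mm over their backs; the gripper's body (76 mm by 85 mm) begins 54 mm behind the grasp point. The pads swing forward as they close: fully open they stand 13 mm farther back than shut.
Start: joints at [-1.207, 0.332, -0.065, 1.46, 0.022, 1.35, -0.088], TCP at [0.236, 0.579, 0.256] pointing down, gripper open.
Joint ranges: [-2.6, 2.6], [-0.5, 2.12], [-1.47, 1.34], [0.16, 2.42], [-1.27, 4.41], [0.06, 2.06], [-2.6, 2.6]. Speed limits (rad/s): [2.22, 2.22, 2.79, 2.79, 3.14, 3.14, 3.14].

### API

Orientations are given as a unit quaternion [x, y, z, w].
In Python, from station import robot gives the robot as it stands. The module is installed in compiled form; this text tells all that it offers.
- The arm moves only by the tool carry_out, never from a script. Its argument "plan" is a list of rows, each a list of 7 numbers: the shift along the tool's x, y, z in mm, then the turn, a rotation vector about the tool's x, y, z in rad, then the closure, from -1 (fully open) to 1 (shut). In form: [[tx, ty, tz, ax, ay, az, hand], ...]. A call has 1 to 5 rows; each row shifts and turns the commanded pose from where the row before left it, along the tool's axes as they then stand; what a row does not reach is not made up. A row lasts 1/12 s, in which the tool goes at most 41.7 mm and 7.16 degrees, less where a joint would pass 70% of its speed; a pose out of reach is approached as far as the arm can. A call is refused whole if a number of a shift passes 41.7 or a number of a turn 0.125, either way. A call with a gripper value outside its range is refused whole. The fingers move at their own pace and stop on an object; "newtons" is the grip in N (left out, the last holds). Time passes only in rows, so rows that do not move let the fingers close. It gives the time, the measured TCP pose, the force and the opening at its end, in the units of the state.
- robot.observe(): the state, without advancing time (a new reading comes with each control period).
- robot.capture(name): name is "side" or "top" or "wrist"; returns a dict with "image" (480x640x3 uint8, red, green, blue), "K" (3x3 intrinsics, pixels), "extrinsics" (4x4, takes a point from world to camera coordinates); the wrist camera has in their place "hand_eye" (4x4, takes a point from camera to tool coordinates, whose origin is the TCP and whose axes are the flange's). Camera axes: x right, y down, z forward; pixel columns grow to the right and rows downward; lengths in m; the calibration is good to about 2 mm. The wrist camera is an equidistant fisheye: a pixel r from the principal point sees the ray r / f radians off the axis. A picture is of the moment at which its call begins: read the wrist's pose just before it. There is no depth.
- robot.job_done(): hands the job in, once; it reports no verdict.
Trained networks look in the newest picture that a camera, given by its name, has taken for a name from the list of things; names that differ only in an ending like _2 or _b are one class to them, and where a whole thing is asked for, a point or a joint stands for the part that bears it (a point fixed in the world has none). Each returns a list of dicts, best first, with "conf" (0 to 1); they miss things now and then, are a little off and sometimes report something else, mostly with a low value. They report only what shows in the picture. A call takes as long as a camera call. They do not tell look-alikes from the thing itself.
- robot.spot_in(camera, label): "box" ([left, top, right, bottom] in pixels, round what is visible of it).
- robot.silhouettes(camera, label): "region" (480x640 bool, what is visible of it) and "box" ([left, top, right, bottom] in pixels, round what is visible of it).
- robot.tip_of(camera, label): "uv" ([column, row] in pixels: a listed point, or the origin of a listed thing).
The state is a dict: "time": time; "joint_pos": joint angles; "joint_vel": joint speeds; "joint_torque": joint torques, N m; "eef_pos": TCP position; "ee_rot": TCP orientation; "ft_force": force on the tool from outside, world axes, zero at the start; "ft_torque": the same for the moment, N m; "finger_gap": finger opening in m.
Only numpy, scipy, OpenCV 4.12 (cv2) and the standard library are available. Lean on these libraries where they do the work, as an engineer would, in place of code of your own. Each camera call takes 0.05 s, during which the arm holds its last target. There are 200 camera calls.

## Working session

There is one attempt and no reset: what is moved stays moved. The work goes in short steps, Python scripts to look and compute and a tool call to move; the robot and the scene stay as the last step left them, time stands still between calls to the robot, and variables do not carry over. Pictures are saved under pics/ and viewed, about 8 in all and at most 12, crops included, and the job is handed in when it is done.

Besides the shell and the picture viewer there is one more tool, called after ">>>" by a JSON object that holds its "fn" and its "kwargs". carry_out: Moves the arm, as the interface text tells. Its arguments: {"type":"object","properties":{"plan":{"type":"array"},"newtons":{"type":"number"}},"required":["plan"]}

```bash
mkdir -p pics; ls; cat > h.py <<'E'
import numpy as np, cv2
from station import robot
from scipy.spatial.transform import Rotation as R
def save(n,im): cv2.imwrite(f'pics/{n}.png',im[:,:,::-1])
def ray(c,uv):
    K,E=np.array(c['K']),np.array(c['extrinsics']); d=E[:3,:3].T@np.linalg.solve(K,[uv[0],uv[1],1.]); o=-E[:3,:3].T@E[:3,3]
    return o,d
def at_z(c,uv,z):
    o,d=ray(c,uv); return o+d*(z-o[2])/d[2]
def tri(c1,u1,c2,u2):
    A=[];b=[]
    for c,u in((c1,u1),(c2,u2)):
        o,d=ray(c,u); d=d/np.linalg.norm(d); P=np.eye(3)-np.outer(d,d); A.append(P); b.append(P@o)
    return np.linalg.lstsq(np.vstack(A),np.hstack(b),rcond=None)[0]
def proj(c,p):
    E=np.array(c['extrinsics']); q=np.array(c['K'])@(E[:3,:3]@p+E[:3,3]); return q[:2]/q[2]
E
python3 - <<'E'
from h import *
import pickle
s=robot.observe(); print(s)
ims=[]
for cam in('top','side'):
    c=robot.capture(cam); ims.append(c['image']); pickle.dump(c,open(cam+'.pkl','wb'))
    save(cam+'0',c['image'])
    for l in('snap_ring','groove'):
        for f in (robot.spot_in,robot.tip_of):
            try:
                for d in f(cam,l): 
                    v=d.get('box',d.get('uv')); print(cam,l,np.round(v,1),round(d['conf'],2), np.round(at_z(c,v,0 if l=='snap_ring' else .07),3) if len(v)==2 else '')
            except Exception as e: print(cam,l,e)
E
```

```text
pics
{'time': 0.0, 'joint_pos': array([-1.20660703,  0.33287798, -0.0646911 ,  1.46094079,  0.02153812,
        1.34992022, -0.08848993]), 'joint_vel': array([ 0.00047467, -0.00197315, -0.00064305, -0.00015846, -0.00158009,
       -0.00218224, -0.00110223]), 'joint_torque': array([ 4.38551433e-04, -6.25458241e+01,  4.96110041e-02, -3.91602695e+01,
        1.63677055e-02,  1.01311714e-02,  4.03826834e-05]), 'eef_pos': array([0.23562044, 0.57850928, 0.25551231]), 'ee_rot': array([ 1.92186875e-01,  9.81358078e-01, -7.14737466e-04, -1.34402263e-04]), 'ft_force': array([ 0.95871507, -0.36238629, -0.44654404]), 'ft_torque': array([-0.00763563, -0.01313959, -0.01732478]), 'finger_gap': 0.0853682199404328}
top snap_ring [360.  159.8 393.9 229.1] 0.97 
top snap_ring [403.7 248.4 460.5 309.9] 0.9 
top snap_ring [489.7 221.4 558.  278.3] 0.84 
top snap_ring [355.4 161.1 393.  225.6] 0.16 
top snap_ring [424.1 284.6] 0.92 [ 0.283 -0.232  0.   ]
top snap_ring [513.9 244.6] 0.9 [ 0.357 -0.412  0.   ]
top snap_ring [379.2 197.6] 0.75 [ 0.459 -0.151  0.   ]
top groove [114.3 281.  187.3 349.6] 0.77 
top groove [201.  209.9 268.9 281.4] 0.76 
top groove [218.4 122.2 289.4 186.3] 0.69 
top groove [233.7 244.6] 0.86 [0.363 0.131 0.07 ]
top groove [142.6 315.4] 0.84 [0.235 0.301 0.07 ]
top groove [246.8 145.2] 0.69 [0.554 0.105 0.07 ]
side snap_ring [257.7 337.7 334.5 385.6] 0.87 
side snap_ring [329.2 265.9 402.8 311.8] 0.64 
side snap_ring [363.1 298.2] 0.93 [ 0.461 -0.145  0.   ]
side snap_ring [288.6 358.9] 0.88 [ 0.281 -0.237  0.   ]
side snap_ring [356.7 433.8] 0.65 [ 0.353 -0.41   0.   ]
side groove [254.3 166.  312.3 230.6] 0.79 
side groove [339.5 159.8 391.7 227.4] 0.77 
side groove [181.6 132.6 239.2 194.3] 0.68 
side groove [368.1 180.2] 0.84 [0.56  0.109 0.07 ]
side groove [210.1 152.2] 0.72 [0.242 0.304 0.07 ]
```

View pics/top0.png

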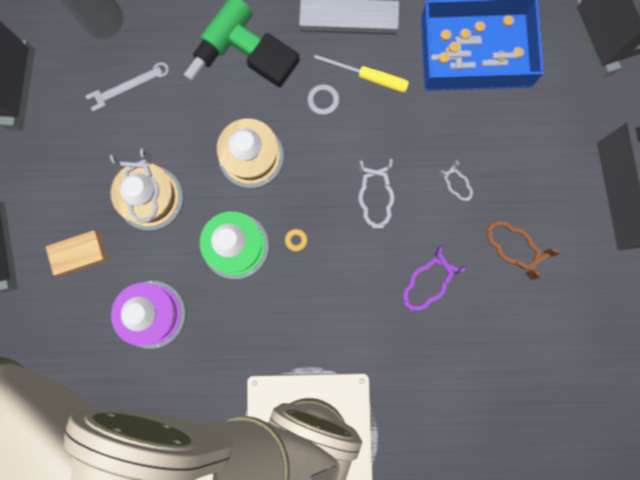

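View pics/side0.png

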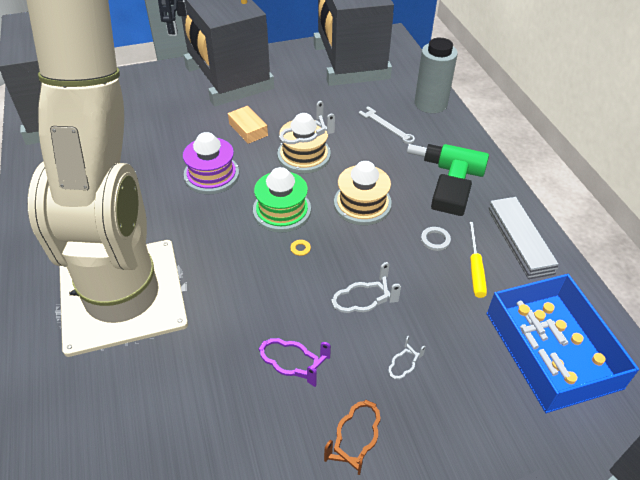

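The large silver ring is at top (378,197) and side (363,298). The small silver one at top (458,184) is the bystander, and brown and purple are excluded. The bare tan arbor is at top (247,150) and side (363,185). The tan stand at (140,190) already has its ring, and green and purple are look-alikes. I'll confirm with enlarged crops and a model overlay.

```bash
cat > fit.py <<'E'
from h import *
import pickle
T=pickle.load(open('top.pkl','rb'));S=pickle.load(open('side.pkl','rb'))
print('ring',tri(T,[379.2,197.6],S,[363.1,298.2]),'groove',tri(T,[246.8,145.2],S,[368.1,180.2]))
def circ(x,y,z,r): a=np.linspace(0,2*np.pi,40); return np.c_[x+r*np.cos(a),y+r*np.sin(a),np.full(40,z)]
def ring(x,y,th):
    Rz=R.from_euler('z',th); L=[circ(0,0,0.005,.028)]
    for s in(1,-1): L.append(np.array([[.049,s*.028,.017],[.067,s*.028,.017],[.067,s*.028,.055],[.049,s*.028,.055],[.049,s*.028,.017]]))
    return [Rz.apply(l)+[x,y,0] for l in L]
def ov(c,cx,cy,ls,k=5,w=40):
    M=np.float32([[k,0,-k*(cx-w)],[0,k,-k*(cy-w)]]); im=cv2.warpAffine(c['image'],M,(2*w*k,2*w*k),flags=cv2.INTER_CUBIC)
    for l in ls:
        p=np.array([proj(c,q) for q in l])*k-[k*(cx-w),k*(cy-w)]; cv2.polylines(im,[np.int32(p)],False,(255,0,0),1)
    return im
E
python3 - <<'E'
from fit import *
rg=ring(.46,-.148,0); g=(.557,.107); ar=[circ(*g,.07,.058),circ(*g,.116,.018),circ(*g,.09,.031)]
a=np.hstack([ov(T,378,195,rg,k=5),ov(T,250,152,ar,k=5)]); b=np.hstack([ov(S,368,290,rg,k=5),ov(S,363,190,ar,k=5)])
save('c1',np.vstack([a,b])[:, :]); im=cv2.imread('pics/c1.png'); cv2.imwrite('pics/c1.png',cv2.resize(im,(600,600),interpolation=cv2.INTER_AREA))
E
```

```text
ring [ 0.45771801 -0.15024701  0.00751779] groove [0.55501159 0.10363334 0.07536551]
```

View pics/c1.png

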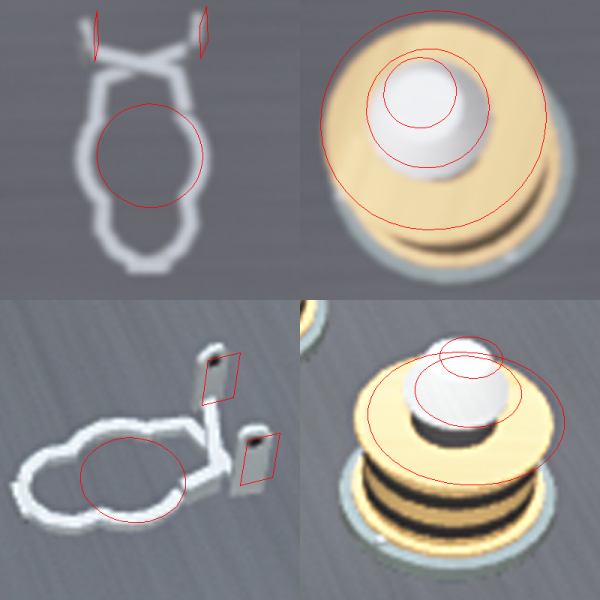

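```bash
python3 - <<'E'
from fit import *
c=at_z(T,[376.1,197.1],.004); t=at_z(T,[377.2,227.5],.004); print(c,t,np.arctan2(*(c-t)[[1,0]]),np.linalg.norm(c-t))
# silhouettes: ring & arbor
for cam in('top','side'):
    for l,z in(('snap_ring',.004),('groove',.07)):
        for d in robot.silhouettes(cam,l):
            m=cv2.moments(d['region'].astype(np.uint8),True); print(cam,l,np.round(d['box']),round(d['conf'],2),m['m10']/m['m00'],m['m01']/m['m00'])
th=.035
rg=ring(c[0],c[1],th); g=(.550,.105); ar=[circ(*g,.07,.058),circ(*g,.116,.018),circ(*g,.09,.031)]
rg.append(R.from_euler('z',th).apply(circ(0,0,.005,.035))+[c[0],c[1],0]);rg.append(R.from_euler('z',th).apply([[-.062,-.01,.004],[-.062,.01,.004]])+[c[0],c[1],0])
a=np.hstack([ov(T,378,195,rg),ov(T,250,152,ar)]); b=np.hstack([ov(S,368,290,rg),ov(S,363,190,ar)])
im=np.vstack([a,b]); save('c2',cv2.resize(im,(600,600),interpolation=cv2.INTER_AREA))
E
```

```text
ring [ 0.45771801 -0.15024701  0.00751779] groove [0.55501159 0.10363334 0.07536551]
[ 0.45910035 -0.14431918  0.004     ] [ 0.39768672 -0.14421109  0.004     ] -0.0017601219031369122 0.06141372640660227
top snap_ring [487. 224. 558. 280.] 0.76 521.3317013463892 250.3733170134639
top snap_ring [360. 161. 394. 228.] 0.74 376.4476327116212 191.93830703012912
top snap_ring [402. 250. 464. 310.] 0.66 432.46206896551723 280.29379310344825
top groove [220. 120. 289. 187.] 0.85 250.02160664819945 153.69529085872577
top groove [203. 214. 269. 281.] 0.69 234.63031474323577 245.0651573716179
top groove [110. 283. 189. 351.] 0.69 149.02124430955993 314.1879109762266
side snap_ring [257. 336. 335. 389.] 0.89 297.15384615384613 358.571906354515
side snap_ring [326. 399. 381. 476.] 0.86 352.2378716744914 438.4773082942097
side snap_ring [331. 262. 402. 312.] 0.56 368.09176915799435 292.5468306527909
side groove [180. 133. 241. 193.] 0.82 209.5219152854512 164.60626151012892
side groove [252. 167. 314. 228.] 0.76 281.22391520370985 201.27227558794303
side groove [336. 158. 390. 228.] 0.6 362.64310344827584 194.29413793103447
```

View pics/c2.png

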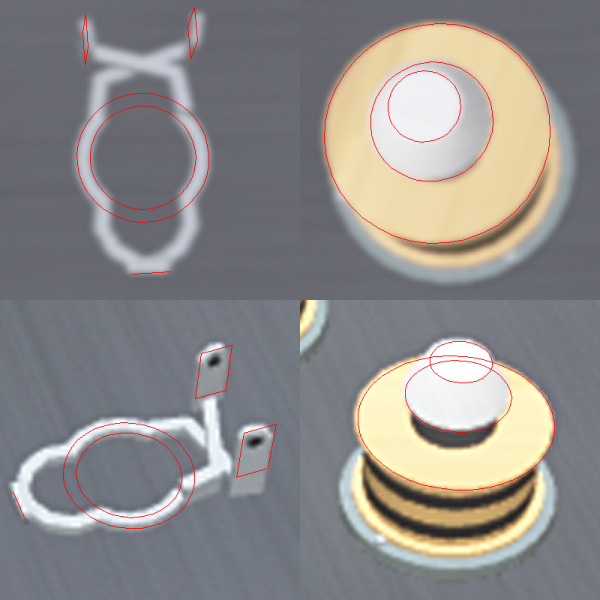

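The overlay fits. The arbor is at about (0.550, 0.105) and the ring at about (0.458, -0.144) with heading ~0. The crops confirm both choices. I'll turn the tool square first, then travel.

>>> {"fn": "carry_out", "kwargs": {"plan": [[0, 0, 0, 0, 0, -0.097, -1], [0, 0, 0, 0, 0, -0.097, -1], [0, 0, 0, 0, 0, -0.097, -1], [0, 0, 0, 0, 0, -0.096, -1], [-6, -15, 0, 0, 0, 0, -1]]}}

```text
time: 1.12
eef_pos: [0.2397, 0.5655, 0.2559]
ee_rot: [-0.005, 1.0, 0.0, -0.001]
ft_force: [-0.1, 1.0, -0.1]
finger_gap: 0.0854
```

>>> {"fn": "carry_out", "kwargs": {"plan": [[-13, -34, 2, 0, 0, 0, -1], [-13, -34, 2, 0, 0, 0, -1], [-13, -34, 2, 0, 0, 0, -1], [-13, -34, 2, 0, 0, 0, -1], [-13, -34, 2, 0, 0, 0, -1]]}}

```text
time: 1.53
eef_pos: [0.3072, 0.3922, 0.2463]
ee_rot: [-0.0, 1.0, 0.0, 0.0]
ft_force: [0.3, 0.2, 0.4]
finger_gap: 0.0853
```

>>> {"fn": "carry_out", "kwargs": {"plan": [[-13, -34, 2, 0, 0, 0, -1], [-13, -34, 2, 0, 0, 0, -1], [-13, -34, 2, 0, 0, 0, -1], [-13, -34, 2, 0, 0, 0, -1], [-13, -34, 2, 0, 0, 0, -1]]}}

```text
time: 1.95
eef_pos: [0.3722, 0.2222, 0.2365]
ee_rot: [-0.0, 1.0, 0.0, 0.0]
ft_force: [0.2, 0.3, -0.1]
finger_gap: 0.0856
```

>>> {"fn": "carry_out", "kwargs": {"plan": [[-13, -34, 6, 0, 0, 0, -1], [-13, -34, 6, 0, 0, 0, -1], [-13, -34, 6, 0, 0, 0, -1], [-13, -34, 6, 0, 0, 0, -1], [-13, -34, 6, 0, 0, 0, -1]]}}

```text
time: 2.37
eef_pos: [0.4372, 0.0521, 0.2064]
ee_rot: [-0.0, 1.0, 0.0, 0.0]
ft_force: [1.0, 0.2, -0.7]
finger_gap: 0.0854
```

>>> {"fn": "carry_out", "kwargs": {"plan": [[-13, -34, 10, 0, 0, 0, -1], [-13, -34, 10, 0, 0, 0, -1], [-13, -34, 10, 0, 0, 0, -1], [-13, -34, 10, 0, 0, 0, -1], [-13, -34, 10, 0, 0, 0, -1]]}}

```text
time: 2.78
eef_pos: [0.5025, -0.1178, 0.1562]
ee_rot: [-0.0, 1.0, 0.0, 0.001]
ft_force: [1.0, 1.3, 0.4]
finger_gap: 0.0852
```

>>> {"fn": "carry_out", "kwargs": {"plan": [[-11, -26, 7, 0, 0, 0, -1], [0, 0, 0, 0, 0, 0, -1]]}}

```text
time: 2.95
eef_pos: [0.5129, -0.1478, 0.1482]
ee_rot: [0.003, 1.0, -0.002, -0.0]
ft_force: [-1.2, 0.4, -0.1]
finger_gap: 0.0855
```

```bash
python3 - <<'E'
from h import *
import pickle
s=robot.observe(); print(s['eef_pos'],s['ee_rot'])
c=robot.capture('wrist'); c['s']=s; pickle.dump(c,open('w1.pkl','wb')); print(c['K'],np.round(c['hand_eye'],3))
for l in('snap_ring','groove'):
    print([(l,np.round(d['uv']),round(d['conf'],2)) for d in robot.tip_of('wrist',l)])
save('w1',c['image'])
E
```

```text
[ 0.51294673 -0.14783589  0.14819146] [ 2.86348300e-03  9.99994606e-01 -1.54783264e-03 -4.39110425e-04]
[[371.64829954   0.         318.79162294]
 [  0.         371.64829954 238.24816606]
 [  0.           0.           1.        ]] [[-0.001 -0.955 -0.297  0.076]
 [ 1.    -0.001  0.001  0.001]
 [-0.001 -0.297  0.955 -0.117]
 [ 0.     0.     0.     1.   ]]
[]
[('groove', array([636., 297.]), 0.96)]
```

View pics/w1.png

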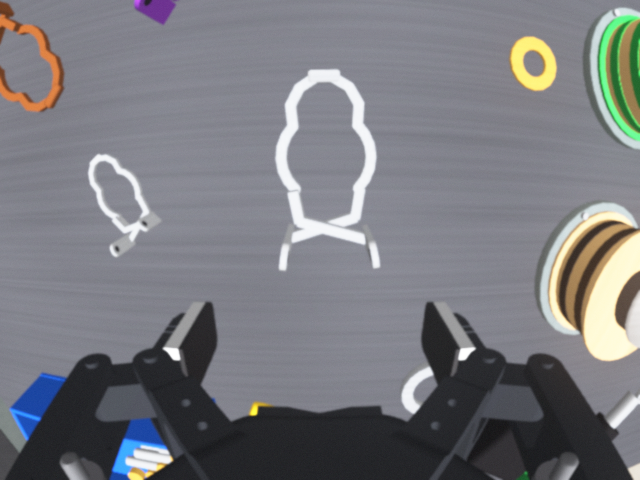

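The ring is centred between the fingers. Ear tops are at (283,268) and (376,266), the bulge edges at (277,157) and (376,156), and the tail at (323,70). I'll turn these into world positions.

```bash
cat >> h.py <<'E'
def wz(c,uv,z):
    K=c['K']; H=np.array(c['hand_eye']); p=(np.array(uv,float)-[K[0][2],K[1][2]])/K[0][0]; r=np.linalg.norm(p)
    d=np.r_[np.sin(r)*p/max(r,1e-9),np.cos(r)]; Q=R.from_quat(c['s']['ee_rot']); d=Q.apply(H[:3,:3]@d); o=Q.apply(H[:3,3])+c['s']['eef_pos']
    return o+d*(z-o[2])/d[2]
E
python3 - <<'E'
from h import *
import pickle
c=pickle.load(open('w1.pkl','rb'))
for n,uv,z in(('earL',(283,268),.055),('earR',(376,266),.055),('bL',(277,157),.005),('bR',(376,155.5),.005),('tail',(323,70),.004),('groove',(636,297),.07)): print(n,wz(c,uv,z).round(4))
E
```

```text
earL [ 0.5214 -0.1692  0.055 ]
earR [ 0.5205 -0.1123  0.055 ]
bL [ 0.4583 -0.1763  0.005 ]
bR [ 0.4575 -0.1069  0.005 ]
tail [ 0.3974 -0.1438  0.004 ]
groove [0.5484 0.106  0.07  ]
```

>>> {"fn": "carry_out", "kwargs": {"plan": [[-4, 6, 10, 0, 0, -0.02, -1], [0, 0, 25, 0, 0, 0, -1], [0, 0, 25, 0, 0, 0, -1], [0, 0, 20, 0, 0, 0, -1], [0, 0, 0, 0, 0, 0, -1]]}}

```text
time: 3.52
eef_pos: [0.5148, -0.1335, 0.0656]
ee_rot: [-0.012, 1.0, 0.001, -0.003]
ft_force: [-0.4, -0.0, 1.2]
finger_gap: 0.0857
```

```bash
python3 - <<'E'
from h import *
import pickle
s=robot.observe(); print(s['eef_pos'],s['ee_rot'])
c=robot.capture('wrist'); c['s']=s; pickle.dump(c,open('w2.pkl','wb'))
save('w2',c['image'])
E
```

```text
[ 0.51478481 -0.13348352  0.06556211] [-1.18992353e-02  9.99925315e-01  6.86755168e-04 -2.70198617e-03]
```

View pics/w2.png

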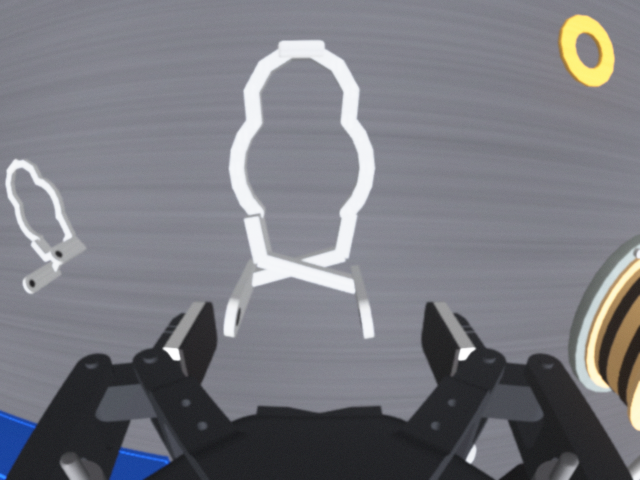

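The ring sits left of the hand centre: ear tops at (230,336) and (369,336), bulge edges at (231,165) and (374,163), tail at (301,45). A correction in y is needed.

```bash
python3 - <<'E'
from h import *
import pickle
c=pickle.load(open('w2.pkl','rb'))
for n,uv,z in(('earL',(230,336),.055),('earR',(369,336),.055),('bL',(231,165),.005),('bR',(374,163),.005),('tail',(301,43),.004)): print(n,wz(c,uv,z).round(4))
s=robot.observe(); print(s['eef_pos'],s['ee_rot'])
E
```

```text
earL [ 0.5214 -0.1689  0.055 ]
earR [ 0.5196 -0.1123  0.055 ]
bL [ 0.4577 -0.1766  0.005 ]
bR [ 0.4556 -0.1074  0.005 ]
tail [ 0.3981 -0.1437  0.004 ]
[ 0.51580308 -0.13419744  0.06770401] [-1.14889522e-02  9.99932456e-01  4.42212124e-04 -1.70078728e-03]
```

>>> {"fn": "carry_out", "kwargs": {"plan": [[0, -6.5, 0, 0, 0, -0.005, -1], [0, 0, 10, 0, 0, 0, -1], [0, 0, 9.5, 0, 0, 0, -1], [0, 0, 0, 0, 0, 0, -1], [0, 0, 0, 0, 0, 0, -1]]}}

```text
time: 3.98
eef_pos: [0.5167, -0.1425, 0.0494]
ee_rot: [-0.013, 1.0, 0.0, -0.0]
ft_force: [0.1, -0.7, 0.1]
finger_gap: 0.0854
```

>>> {"fn": "carry_out", "kwargs": {"plan": [[0, 0, 0, 0, 0, 0, 0.3], [0, 0, 0, 0, 0, 0, 0.3], [0, 0, 0, 0, 0, 0, 1], [0, 0, 0, 0, 0, 0, 1], [0, 0, 0, 0, 0, 0, 1]], "newtons": 50}}

```text
time: 4.4
eef_pos: [0.5188, -0.1435, 0.0513]
ee_rot: [-0.012, 1.0, -0.001, 0.002]
ft_force: [1.6, -4.0, 11.2]
finger_gap: 0.0256
```

>>> {"fn": "carry_out", "kwargs": {"plan": [[0, 0, 0, 0, 0, 0, 1], [0, 0, 0, 0, 0, 0, 1], [0, 0, 0, 0, 0, 0, 1], [0, 0, 0, 0, 0, 0, 1], [0, 0, 0, 0, 0, 0, 1]]}}

```text
time: 4.82
eef_pos: [0.5195, -0.1439, 0.0522]
ee_rot: [-0.012, 1.0, -0.001, 0.003]
ft_force: [1.2, -2.5, 15.5]
finger_gap: 0.0126
```

```bash
python3 - <<'E'
from h import *
import pickle
s=robot.observe(); print(s['eef_pos'],s['ee_rot'],s['finger_gap'],s['ft_force'],s['ft_torque'])
c=robot.capture('wrist'); c['s']=s; pickle.dump(c,open('w3.pkl','wb'))
t=robot.capture('side')
a=c['image'][130:480,120:520]; b=cv2.resize(t['image'][230:340,310:450],(445,350),interpolation=cv2.INTER_CUBIC)
im=np.hstack([a,b]); save('w3',cv2.resize(im,(800,int(350*800/845))))
E
```

```text
[ 0.51950658 -0.14390289  0.05221134] [-1.23137602e-02  9.99919891e-01 -7.43991402e-04  2.83352291e-03] 0.0125794098703009 [ 1.1710344  -2.54214664 15.51888829] [-0.71181059 -0.01607787 -0.03417039]
```

View pics/w3.png

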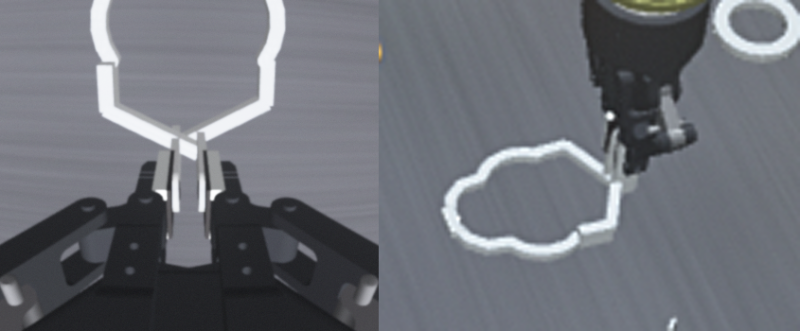

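Both ears are between the pads and the ring is spread. The closing pads swung forward, which explains the 15 N of downward push. I'll ease the grip slightly and lift.

>>> {"fn": "carry_out", "kwargs": {"plan": [[0, 0, -3, 0, 0, 0, 1], [0, 0, -3, 0, 0, 0, 1], [0, 0, -3, 0, 0, 0, 1], [0, 0, 0, 0, 0, 0, 1], [0, 0, 0, 0, 0, 0, 1]], "newtons": 35}}

```text
time: 5.33
eef_pos: [0.5169, -0.1424, 0.0587]
ee_rot: [-0.013, 1.0, 0.0, -0.0]
ft_force: [0.1, -0.5, -0.2]
finger_gap: 0.0123
```

>>> {"fn": "carry_out", "kwargs": {"plan": [[0, 0, -10, 0, 0, 0, 1], [0, 0, -15, 0, 0, 0, 1], [0, 0, -15, 0, 0, 0, 1], [0, 0, 0, 0, 0, 0, 1], [0, 0, 0, 0, 0, 0, 1]]}}

```text
time: 5.75
eef_pos: [0.5175, -0.1426, 0.0995]
ee_rot: [-0.013, 1.0, 0.0, 0.001]
ft_force: [0.1, 0.2, -1.4]
finger_gap: 0.0126
```

```bash
python3 - <<'E'
from h import *
import pickle
s=robot.observe(); print(s['eef_pos'],s['ee_rot'],s['finger_gap'],s['ft_force'],s['ft_torque'])
c=robot.capture('wrist'); c['s']=s; pickle.dump(c,open('w4.pkl','wb'))
t=robot.capture('side'); pickle.dump(t,open('s4.pkl','wb'))
print([(np.round(d['uv']),round(d['conf'],2)) for d in robot.tip_of('wrist','snap_ring')],[(np.round(d['uv']),round(d['conf'],2)) for d in robot.tip_of('side','snap_ring')])
a=c['image'][0:480,100:540]; b=cv2.resize(t['image'][210:330,310:410],(400,480),interpolation=cv2.INTER_CUBIC)
save('w4',cv2.resize(np.hstack([a,b]),None,fx=.95,fy=.95))
E
```

```text
[ 0.51750513 -0.14255553  0.09947037] [-1.26709528e-02  9.99919380e-01  1.00636455e-04  8.19109319e-04] 0.012597270633772684 [ 0.05800532  0.16952523 -1.38418567] [-0.04107424 -0.15919797 -0.00835494]
[] [(array([359., 436.]), 0.87), (array([290., 358.]), 0.7), (array([357., 285.]), 0.65)]
```

View pics/w4.png

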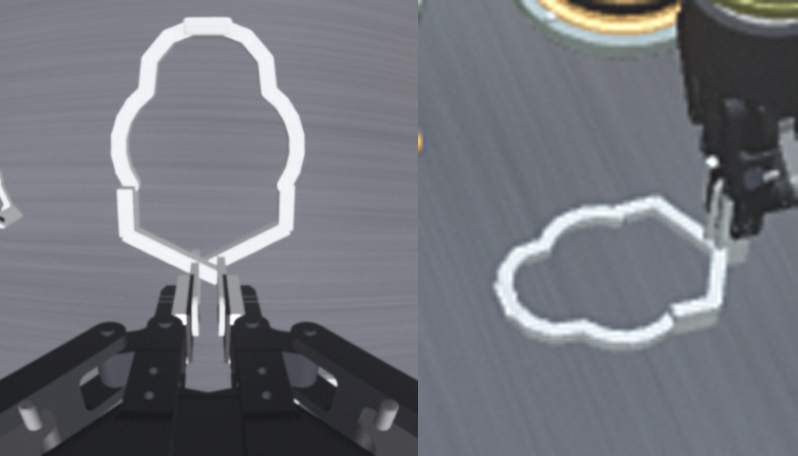

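The ring is lifted, spread and looks level. Next I'll measure its pose in the hand: tail at wrist (319,19) and side (331,285), bulge edges at wrist (217,147) and (420,150).

```bash
python3 - <<'E'
from h import *
import pickle
c=pickle.load(open('w4.pkl','rb'));S=pickle.load(open('s4.pkl','rb'))
for z in(.04,.045,.05,.055,.06):
    l,r=wz(c,(217,147),z),wz(c,(420,150.5),z); t=wz(c,(319,19),z); print(z,'w',np.linalg.norm(l-r).round(4),'mid',((l+r)/2).round(4),'tail',t.round(4))
def wray(c,uv):
    a,b=wz(c,uv,.1),wz(c,uv,.0); d=(b-a)/np.linalg.norm(b-a); return a,d
def tri2(r1,r2):
    A=[];b=[]
    for o,d in(r1,r2):
        d=d/np.linalg.norm(d);P=np.eye(3)-np.outer(d,d);A.append(P);b.append(P@o)
    x,res,*_=np.linalg.lstsq(np.vstack(A),np.hstack(b),rcond=None); return x.round(4),res**.5
print('tail',tri2(wray(c,(319,19)),ray(S,(330.8,285))))
# right bulge far/near edge in side: far (+y)
print('origin side at z',[at_z(S,[357,285],z).round(4) for z in(.045,.05,.055)])
E
```

```text
0.04 w 0.0979 mid [ 0.4516 -0.1435  0.04  ] tail [ 0.3897 -0.1448  0.04  ]
0.045 w 0.0951 mid [ 0.4513 -0.1435  0.045 ] tail [ 0.3911 -0.1448  0.045 ]
0.05 w 0.0923 mid [ 0.451  -0.1435  0.05  ] tail [ 0.3926 -0.1447  0.05  ]
0.055 w 0.0896 mid [ 0.4507 -0.1435  0.055 ] tail [ 0.3941 -0.1447  0.055 ]
0.06 w 0.0868 mid [ 0.4504 -0.1435  0.06  ] tail [ 0.3956 -0.1447  0.06  ]
tail (array([ 0.3943, -0.1431,  0.0632]), array([0.00366722]))
origin side at z [array([ 0.446 , -0.1425,  0.045 ]), array([ 0.4445, -0.1461,  0.05  ]), array([ 0.4429, -0.1497,  0.055 ])]
```

>>> {"fn": "carry_out", "kwargs": {"plan": [[0, 0, -20, 0, 0, 0, 1], [0, 0, -25, 0, 0, 0, 1], [0, 0, -25, 0, 0, 0, 1], [0, 0, -20, 0, 0, 0, 1], [-3, 8, -10, 0, 0, 0, 1]]}}

```text
time: 6.37
eef_pos: [0.52, -0.1362, 0.2008]
ee_rot: [-0.011, 1.0, -0.0, 0.001]
ft_force: [0.2, 0.1, -1.2]
finger_gap: 0.0124
```

>>> {"fn": "carry_out", "kwargs": {"plan": [[-8, 19, 0, 0, 0, 0, 1], [-10, 24, 0, 0, 0, 0, 1], [-10, 24, 0, 0, 0, 0, 1], [-10, 24, 0, 0, 0, 0, 1], [-10, 24, 0, 0, 0, 0, 1]]}}

```text
time: 6.78
eef_pos: [0.5648, -0.0162, 0.1976]
ee_rot: [-0.013, 1.0, 0.0, -0.001]
ft_force: [0.5, -0.6, -1.2]
finger_gap: 0.0124
```

>>> {"fn": "carry_out", "kwargs": {"plan": [[-10, 24, 0, 0, 0, 0, 1], [-10, 24, 0, 0, 0, 0, 1], [-10, 24, 0, 0, 0, 0, 1], [-10, 24, 0, 0, 0, 0, 1], [-8, 20, 0, 0, 0, 0, 1]]}}

```text
time: 7.2
eef_pos: [0.6098, 0.1019, 0.1972]
ee_rot: [-0.013, 1.0, 0.0, -0.001]
ft_force: [0.2, -0.5, -0.8]
finger_gap: 0.0121
```

>>> {"fn": "carry_out", "kwargs": {"plan": [[-3, 7, 0, 0, 0, 0, 1], [0, 0, 0, 0, 0, 0, 1], [0, 0, 0, 0, 0, 0, 1]]}}

```text
time: 7.45
eef_pos: [0.6124, 0.1054, 0.1978]
ee_rot: [-0.013, 1.0, -0.0, -0.001]
ft_force: [0.2, -1.0, -1.9]
finger_gap: 0.0123
```

```bash
python3 - <<'E'
from h import *
import pickle
s=robot.observe(); print(s['eef_pos'],s['ee_rot'],s['finger_gap'],s['ft_force'],s['ft_torque'])
c=robot.capture('wrist'); c['s']=s; pickle.dump(c,open('w5.pkl','wb'))
t=robot.capture('side'); t['s']=s; pickle.dump(t,open('s5.pkl','wb'))
a=c['image'][0:480,100:540]; b=cv2.resize(t['image'][90:240,290:415],(400,480),interpolation=cv2.INTER_CUBIC)
save('w5',cv2.resize(np.hstack([a,b]),None,fx=.95,fy=.95))
E
```

```text
[0.61235248 0.1054423  0.1978319 ] [-1.26495130e-02  9.99919618e-01 -4.86785482e-04 -7.14441815e-04] 0.01233736896508915 [ 0.22656516 -1.00294622 -1.90022875] [-0.02576492 -0.08254146  0.0050106 ]
```

View pics/w5.png

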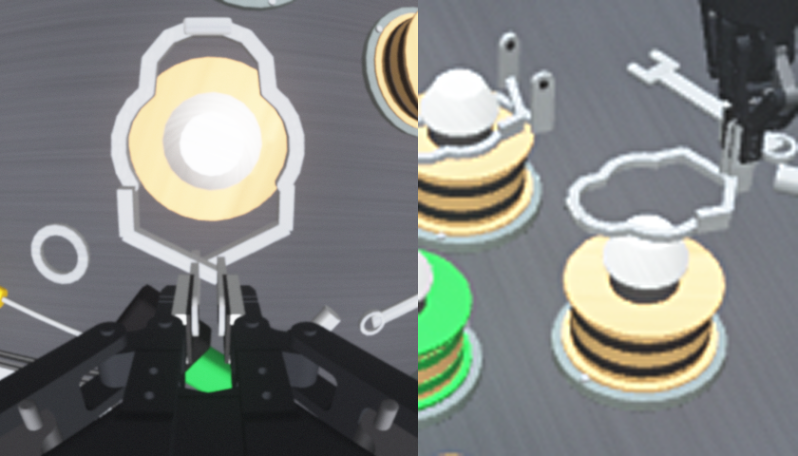

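The spread ring hangs level over the bare arbor. In the crop the head is centred at (211,141) and the bulge edges are at (111,140) and (304,143). I'll compute the offset.

```bash
python3 - <<'E'
from h import *
import pickle
c=pickle.load(open('w5.pkl','rb')); f=lambda x,y:(x/.95+100,y/.95)
im=cv2.cvtColor(c['image'],cv2.COLOR_RGB2HSV)
# flange mask: tan
m=cv2.inRange(im,(8,50,120),(25,160,255)); m[:, :200]=0; m[:,430:]=0; m[260:]=0
n,l,st,ce=cv2.connectedComponentsWithStats(m); i=1+st[1:,4].argmax(); print(st[i],ce[i])
cn=max(cv2.findContours((l==i).astype(np.uint8),cv2.RETR_EXTERNAL,cv2.CHAIN_APPROX_NONE)[0],key=len)[:,0]
P=np.array([wz(c,p,.07) for p in cn])[:,:2]
A=np.c_[2*P,np.ones(len(P))]; x=np.linalg.lstsq(A,(P**2).sum(1),rcond=None)[0]; print('flange fit',x[:2],np.sqrt(x[2]+x[0]**2+x[1]**2))
for a,z in(((130,138),.07),((287,138),.07),((209,57),.07),((209,220),.07),((163,140),.09),((261,140),.09),((211,92),.09),((211,189),.09)): print(a,wz(c,f(*a),z).round(4))
for z in(.148,.152,.156):
    p,q,t=[wz(c,f(*a),z) for a in((111,140),(304,143),(208,18))]; print(z,np.linalg.norm(p-q),(p+q)/2,t)
E
```

```text
[  235    59   168   174 13400] [316.41037313 147.35320896]
flange fit [0.55110439 0.10511183] 0.05597698613265225
(130, 138) [0.5494 0.0503 0.07  ]
(287, 138) [0.5467 0.1599 0.07  ]
(209, 57) [0.4924 0.104  0.07  ]
(209, 220) [0.6078 0.1069 0.07  ]
(163, 140) [0.5498 0.0762 0.09  ]
(261, 140) [0.5481 0.1384 0.09  ]
(211, 92) [0.5187 0.1059 0.09  ]
(211, 189) [0.581  0.1075 0.09  ]
0.148 0.09272922652996407 [0.54581902 0.10441653 0.148     ] [0.48707035 0.10318526 0.148     ]
0.152 0.09050632839108283 [0.54560346 0.10441564 0.152     ] [0.48826312 0.10321388 0.152     ]
0.156 0.08828343025220158 [0.54538791 0.10441475 0.156     ] [0.48945588 0.10324251 0.156     ]
```

>>> {"fn": "carry_out", "kwargs": {"plan": [[-2, 1.5, 5, 0, 0, 0, 1], [0, 0, 10, 0, 0, 0, 1], [0, 0, 10, 0, 0, 0, 1], [0, 0, 8, 0, 0, 0, 1], [0, 0, 0, 0, 0, 0, 1]]}}

```text
time: 7.97
eef_pos: [0.6134, 0.1071, 0.1631]
ee_rot: [-0.012, 1.0, -0.0, -0.002]
ft_force: [-1.1, -0.2, -0.9]
finger_gap: 0.0126
```

>>> {"fn": "carry_out", "kwargs": {"plan": [[0, 0, 6, 0, 0, 0, 1], [0, 0, 6, 0, 0, 0, 1], [0, 0, 6, 0, 0, 0, 1], [0, 0, 5, 0, 0, 0, 1], [0, 0, 0, 0, 0, 0, 1]]}}

```text
time: 8.38
eef_pos: [0.6142, 0.1074, 0.1415]
ee_rot: [-0.013, 1.0, -0.0, -0.001]
ft_force: [-0.7, -0.4, -1.4]
finger_gap: 0.0124
```

```bash
python3 - <<'E'
from h import *
import pickle
s=robot.observe(); print(s['eef_pos'],s['finger_gap'],s['ft_force'],s['ft_torque'])
c=robot.capture('wrist'); c['s']=s
t=robot.capture('side')
a=c['image'][0:480,100:540]; b=cv2.resize(t['image'][110:240,300:408],(400,480),interpolation=cv2.INTER_CUBIC)
save('w6',cv2.resize(np.hstack([a,b]),None,fx=.95,fy=.95))
E
```

```text
[0.61417248 0.10743411 0.14148104] 0.012362240733622845 [-0.70683753 -0.43904992 -1.36882665] [ 0.03510138 -0.03820501 -0.01183718]
```

View pics/w6.png

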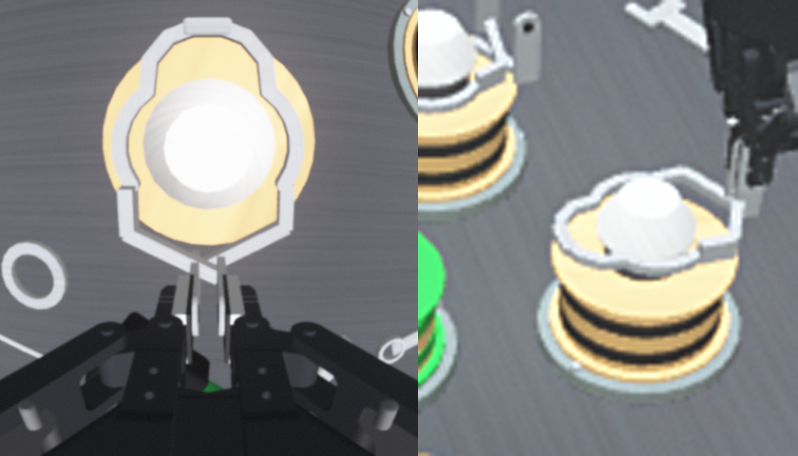

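The ring surrounds the head with clearance all round and there is no contact force. I'll keep lowering.

>>> {"fn": "carry_out", "kwargs": {"plan": [[0, 0, 5, 0, 0, 0, 1], [0, 0, 5, 0, 0, 0, 1], [0, 0, 4, 0, 0, 0, 1], [0, 0, 0, 0, 0, 0, 1]]}}

```text
time: 8.82
eef_pos: [0.6142, 0.1074, 0.1276]
ee_rot: [-0.013, 1.0, -0.0, -0.001]
ft_force: [-1.0, -0.1, -1.8]
finger_gap: 0.0125
```

>>> {"fn": "carry_out", "kwargs": {"plan": [[0, 0, 1.5, 0, 0, 0, 1], [0, 0, 0, 0, 0, 0, 1]]}}

```text
time: 8.98
eef_pos: [0.6147, 0.1074, 0.1271]
ee_rot: [-0.013, 1.0, 0.0, -0.0]
ft_force: [0.3, -0.5, -1.8]
finger_gap: 0.0125
```

>>> {"fn": "carry_out", "kwargs": {"plan": [[0, 0, 1.5, 0, 0, 0, 1], [0, 0, 0, 0, 0, 0, 1]]}}

```text
time: 9.15
eef_pos: [0.6148, 0.1075, 0.1257]
ee_rot: [-0.013, 1.0, 0.0, 0.0]
ft_force: [-0.8, -0.7, -1.6]
finger_gap: 0.0126
```

>>> {"fn": "carry_out", "kwargs": {"plan": [[0, 0, 1.5, 0, 0, 0, 1], [0, 0, 0, 0, 0, 0, 1]]}}

```text
time: 9.32
eef_pos: [0.6147, 0.1075, 0.1241]
ee_rot: [-0.013, 1.0, 0.0, -0.0]
ft_force: [0.6, -0.6, -1.5]
finger_gap: 0.0126
```

>>> {"fn": "carry_out", "kwargs": {"plan": [[0, 0, 1.5, 0, 0, 0, 1], [0, 0, 0, 0, 0, 0, 1]]}}

```text
time: 9.48
eef_pos: [0.6149, 0.1075, 0.1229]
ee_rot: [-0.013, 1.0, 0.0, 0.0]
ft_force: [-1.1, 0.0, 0.4]
finger_gap: 0.0125
```

```bash
python3 - <<'E'
from h import *
s=robot.observe(); print(s['eef_pos'],s['finger_gap'],s['ft_force'],s['ft_torque'])
c=robot.capture('wrist')
t=robot.capture('side')
a=c['image'][0:480,100:540]; b=cv2.resize(t['image'][120:240,310:410],(400,480),interpolation=cv2.INTER_CUBIC)
save('w7',cv2.resize(np.hstack([a,b]),None,fx=.95,fy=.95))
E
```

```text
[0.61491383 0.10752547 0.1228818 ] 0.012459477992302348 [-1.09343053  0.02769913  0.39756685] [-0.06566973  0.04302532 -0.01636861]
```

View pics/w7.png

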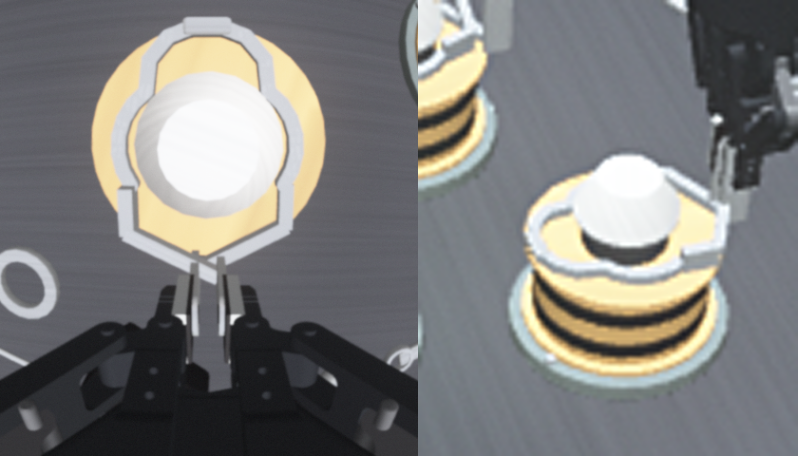

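The force went from -1.6 to +0.4 N, so the ring has just touched the flange below the head. I'll open gradually.

>>> {"fn": "carry_out", "kwargs": {"plan": [[0, 0, 0, 0, 0, 0, 0.3], [0, 0, 0, 0, 0, 0, 0.0], [0, 0, 0, 0, 0, 0, -0.4], [0, 0, 0, 0, 0, 0, -1], [0, 0, 0, 0, 0, 0, -1]]}}

```text
time: 10.0
eef_pos: [0.6147, 0.1075, 0.1227]
ee_rot: [-0.013, 1.0, 0.0, -0.0]
ft_force: [0.4, -0.2, -0.7]
finger_gap: 0.0724
```

>>> {"fn": "carry_out", "kwargs": {"plan": [[0, 0, 0, 0, 0, 0, -1], [0, 0, 0, 0, 0, 0, -1], [0, 0, 0, 0, 0, 0, -1], [0, 0, 0, 0, 0, 0, -1]]}}

```text
time: 10.33
eef_pos: [0.6149, 0.1075, 0.1229]
ee_rot: [-0.013, 1.0, 0.0, 0.0]
ft_force: [-0.3, 0.3, 0.4]
finger_gap: 0.0852
```

```bash
python3 - <<'E'
from h import *
s=robot.observe(); print(s['eef_pos'],s['finger_gap'],s['ft_force'],s['ft_torque'])
c=robot.capture('wrist')
t=robot.capture('side')
a=c['image'][0:480,100:540]; b=cv2.resize(t['image'][120:240,310:410],(400,480),interpolation=cv2.INTER_CUBIC)
save('w8',cv2.resize(np.hstack([a,b]),None,fx=.95,fy=.95))
E
```

```text
[0.61485006 0.10745326 0.12289618] 0.08518290031391548 [-0.31271823  0.26903714  0.42453438] [-0.00651381  0.01151806 -0.03722288]
```

View pics/w8.png

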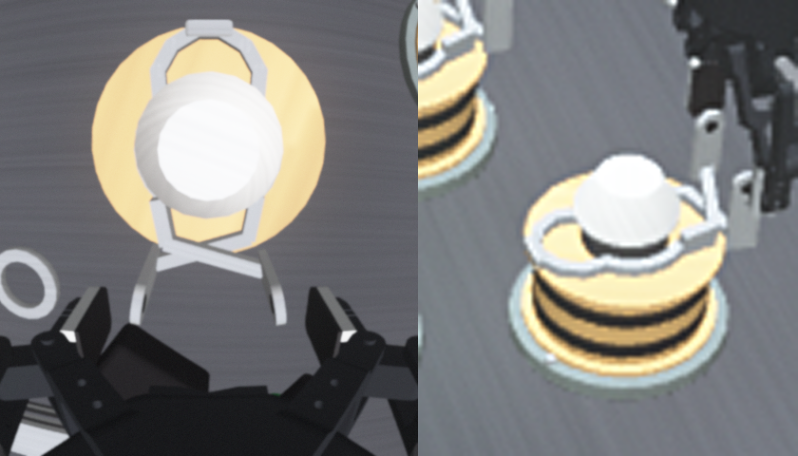

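The ring has closed under the head and lies flat, and the ears are free of both pads. I'll retreat straight up.

>>> {"fn": "carry_out", "kwargs": {"plan": [[0, 0, -8, 0, 0, 0, -1], [0, 0, -20, 0, 0, 0, -1], [0, 0, -25, 0, 0, 0, -1], [0, 0, -25, 0, 0, 0, -1], [0, 0, -20, 0, 0, 0, -1]]}}

```text
time: 10.85
eef_pos: [0.6151, 0.1073, 0.2235]
ee_rot: [-0.012, 1.0, 0.0, 0.001]
ft_force: [0.7, 0.5, 0.8]
finger_gap: 0.0854
```

>>> {"fn": "carry_out", "kwargs": {"plan": [[0, 0, -15, 0, 0, 0, -1], [0, 0, 0, 0, 0, 0, -1], [0, 0, 0, 0, 0, 0, -1], [0, 0, 0, 0, 0, 0, -1]]}}

```text
time: 11.18
eef_pos: [0.6144, 0.1074, 0.2352]
ee_rot: [-0.013, 1.0, -0.0, -0.0]
ft_force: [0.0, -0.4, -0.6]
finger_gap: 0.0855
```

```bash
python3 - <<'E'
from h import *
s=robot.observe(); print(s['eef_pos'],s['finger_gap'],s['ft_force'])
c=robot.capture('wrist'); t=robot.capture('side')
a=c['image'][0:480,100:540]; b=cv2.resize(t['image'][120:240,310:410],(400,480),interpolation=cv2.INTER_CUBIC)
save('w9',cv2.resize(np.hstack([a,b]),None,fx=.95,fy=.95))
E
```

```text
[0.61441702 0.10743113 0.23517687] 0.08546852671118399 [ 0.01813451 -0.37257581 -0.59712919]
```

```bash
python3 - <<'E'
from h import *
a,b=[cv2.imread(f'pics/{n}.png')[150:290,418+90:418+270].astype(int) for n in('w8','w9')]
d=np.abs(a-b).max(2); print('ring region changed px share',(d>40).mean())
robot.job_done(); print(robot.observe()['time'])
E
```

```text
ring region changed px share 0.0
the job is handed in; nothing more can be done
the job is handed in; nothing more can be done
```

I fitted the large silver snap ring onto the bare tan arbor and handed the job in at about 11.3 s of the 38 s allowed. I squeezed its ears, lowered it spread over the head until it touched the flange, released it and backed straight up.

**Checks that passed:**
- The side and wrist pictures after release show the ring closed under the head, lying flat on the flange, with both pads clear of the ears.
- After the retreat, the ring region in the side view had not changed (0% of pixels).
- The hand then stood more than 10 cm higher with only noise on the force reading.

**What disagreed or could not be checked:**
- The gripper read 12.5 mm while squeezing, against the stated 20 mm at the stop. The ring was visibly fully spread.
- The closing fingers pushed down with about 15 N on the bench. That went away when I lifted.
- One height estimate for the ring's tail was about 1 cm off, with a poor residual. I set it aside for the other measurements.
- I could not view the last picture because the 12-picture limit was reached, so the final check was by pixel comparison only.

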